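Lock the lid of the sample transport case

ROBOT

A 6-joint arm with a two-finger parallel gripper is mounted at the origin on the work surface. World frame = base frame: x ahead of the robot, y to its left, z up, the work surface at z = 0. Lengths are in m, angles in rad, forces in N, time in s.
With the tool pointing down it reaches from about 0.4 to 0.825 m from the base axis. Payload 7 kg.
Tool frame: the origin (TCP) lies midway between the tips of the shut fingers; the grasp point (between the pads) lies 19 mm behind it; z points along the fingers, x is the direction in which the jaws open and shut, and the axes are right-handed (so a half turn about z gives the same grasp; the last joint's range is limited). The gripper opens to 85 mm and grips with 20 to 120 N. Pads are 22 mm wide; open, the fingers measure 114 mm over their backs; the gripper's body (76 mm by 85 mm) begins 54 mm behind the grasp point. The pads swing forward as they close: fully open they stand 13 mm farther back than shut.
Start: joints at [1.407, 0.359, 0.012, 0, -1.224, -0.288], TCP at [0.295, 0.607, 0.231] pointing down, gripper open.
Joint ranges: [-3.07, 3.07], [-1.43, 2.12], [-1.02, 1.25], [-3.03, 1.67], [-3.05, -0], [-3.03, 3.03]. Speed limits (rad/s): [2.39, 2.39, 3.01, 3.14, 3.14, 3.14].

INTERFACE

Orientations are given as a unit quaternion [x, y, z, w].
In Python, from bench import readout, capture, ticket, models gives the robot as it stands.
- The arm moves only by the tool move_arm, never from a script. Its argument "moves" is one flat list of numbers, 5 for each row, row after row: the opening, from 0 (shut) to 1 (fully open), then the shift along the tool's x, y, z in units of 40 mm (1.0 is 40 mm), then the turn about the tool's z in rad. In form: [fingers, tx, ty, tz, spin, fingers, tx, ty, tz, spin, ...]. A call has 1 to 10 rows; each row is the pose to reach, as a shift and turn from the pose commanded when the call began, along the tool's axes at that moment; what a row does not reach only later rows make up. A row lasts 1/12 s, in which the tool goes at most 41.7 mm and 7.16 degrees, less where a joint would pass 70% of its speed; a pose out of reach is approached as far as the arm can. A call with a gripper value outside its range is refused whole. The fingers move at their own pace and stop on an object; the grip force is fixed at half the most. Time passes only in rows, so rows that repeat a pose let the fingers close. It gives the time, the measured TCP pose, the force and the opening at its end, in the units of the state.
- readout.read_state(): the state, without advancing time (a new reading comes with each control period).
- capture(name): name is "scene" or "top"; returns a dict with "frame" (420x560x3 uint8, blue, green, red), "mtx" (3x3 intrinsics, pixels), "origin" and "orientation" of the camera in the world. Camera axes: x right, y down, z forward; pixel columns grow to the right and rows downward; lengths in m; the calibration is good to about 2 mm. A picture is of the moment at which its call begins. There is no depth.
- ticket.finish_job(): hands the job in, once; it reports no verdict.
Trained networks look in a picture, given as the dict that the camera call returned (one of the last four; its "shot" number tells which), for a name from the list of things; names that differ only in an ending like _2 or _b are one class to them, and where a whole thing is asked for, a point or a joint stands for the part that bears it (a point fixed in the world has none). Each returns a list of dicts, best first, with "score" (0 to 1); they miss things now and then, are a little off and sometimes report something else, mostly with a low value. They report only what shows in the picture. A call takes as long as a camera call.
- models.masks_of(picture, name): "region" (420x560 bool, what is visible of it) and "at" ([column, row] in pixels, amid what is visible of it).
The state is a dict: "clock": time; "q": joint angles; "dq": joint speeds; "joint_efforts": joint torques, N m; "ee_pos": TCP position; "tool_rot": TCP orientation; "ft_force": force on the tool from outside, world axes, zero at the start; "moment": the same for the moment, N m; "opening": opening from 0.0 (shut) to 1.0 (fully open).
Only numpy, scipy, OpenCV 4.12 (cv2) and the standard library are available. Lean on these libraries where they do the work, as an engineer would, in place of code of your own. Each camera call takes 0.05 s, during which the arm holds its last target.

TASK

Lock the lid of the grey sample transport case. Set the fingertips in the slot of each of the two round quarter-turn fasteners on the lid, press the sprung lid down flush, and with it pressed turn the fastener clockwise (seen from above) a quarter turn until it stops, so that both are fully locked and the lid stays down by itself. Leave everything else on the bench where it is, and finish with the hand clear.

Things in the scene. Friction and masses are not known exactly. Their poses are not given: they have to be found in the camera images.
- case: grey case fixed to the bench, 260 mm deep (x), 400 mm wide (y), 142 mm high with the lid flush. Origin: centre of its underside, on the bench. Its front, with the fasteners, is its -x side, towards the robot, turned up to 0.3 rad; y left, z up. A fixed black carrying handle on the lid, 140 mm long along y, 27 mm high, lies 85 mm behind the centre (+x)
- lid (a joint): lid hinge along the case's rear edge: 0 = flush, 0.07 rad = ajar (its stop), where a spring holds it at the start. At the fasteners that is 13 mm; pressing the lid flush there takes about 4 to 8 N. Locked, it stays at 0.007 rad (cam play)
- latch_left_slot (a point): left fastener: a bare-metal disc 100 mm across on the lid, cut across its middle by a straight slot 40 mm wide and 18 mm deep, open above and at both ends (two half-moon cheeks). Point: on the disc's axis, on the slot's floor, 60 mm in front of and 105 mm left (+y) of the case's centre, 147 mm above the bench with the lid flush, 13 mm higher ajar. y axis along the slot, turning with it; z up
- latch_right_slot (a point): right fastener: a bare-metal disc 100 mm across on the lid, cut across its middle by a straight slot 40 mm wide and 18 mm deep, open above and at both ends (two half-moon cheeks). Point: on the disc's axis, on the slot's floor, 60 mm in front of and 105 mm right (-y) of the case's centre, 147 mm above the bench with the lid flush, 13 mm higher ajar. y axis along the slot, turning with it; z up
- latch_left (a joint): turn of the left fastener, growing clockwise from above: 0 unlocked, slot parallel to the lid's front edge; 1.571 locked at its stop, slot square to it. Friction 0.1 N m, stays where left. Its cam under the lid jams on a keeper at about 0.7 with the lid ajar; with the lid pressed flush it turns freely to the stop and then holds the lid
- latch_right (a joint): turn of the right fastener, growing clockwise from above: 0 unlocked, slot parallel to the lid's front edge; 1.571 locked at its stop, slot square to it. Friction 0.1 N m, stays where left. Its cam under the lid jams on a keeper at about 0.7 with the lid ajar; with the lid pressed flush it turns freely to the stop and then holds the lid
- tube_rack: white lattice rack of capped tubes, 87 x 171 mm, 88 mm high, loose bystander beside the case; origin at the centre of its underside
- tube_block: small black lattice rack with two capped tubes, 49 x 72 mm, 78 mm high, loose bystander in front of the case; origin at the centre of its underside
- sample_jar: clear screw-top jar, 54 mm wide, 65 mm high, loose bystander in front of the case; origin at the centre of its underside
- tape_roll: white roll lying flat, 72 mm wide, 19 mm high, loose bystander in front of the case; origin at the centre of its underside
- spray_bottle: white bottle with blue cap, 60 mm wide, 150 mm high, loose bystander beside the case; origin at the centre of its underside
- marker: black marker pen lying flat, 130 x 13 x 13 mm, loose bystander beside the case; origin at the centre of its underside

How it is judged:
By the outcome, as a careful person would: the job done as asked, in the order asked, and still so for the second after the job is handed in, with the robot touching nothing.
It also fails if it takes over 58 s, if anything falls off the work surface, if the arm or the gripper's body presses on something with over 40 N, if the wrist force passes 120 N, or if a joint passes its speed limit or range.

## Working session

There is one attempt and no reset: what is moved stays moved. The work goes in short steps, Python scripts to look and compute and a tool call to move; the robot and the scene stay as the last step left them, time stands still between calls to the robot, and variables do not carry over. Pictures are saved under pics/ and viewed, and the job is handed in when it is done.

Besides the shell and the picture viewer there is one more tool, called after ">>>" by a JSON object that holds its "name" and its "arguments", one argument or row to a line. move_arm: Moves the arm, as the interface text tells. Its arguments: {"type":"object","properties":{"moves":{"type":"array"}},"required":["moves"]}

```bash
mkdir -p pics; ls; python3 - <<'E'
from bench import readout, capture, ticket, models
import cv2,numpy as np
s=readout.read_state(); print(s)
for n in ("top","scene"):
    p=capture(n); cv2.imwrite(f"pics/{n}0.png",p["frame"]); print(n,p["mtx"],p["origin"],p["orientation"])
    for t in ("latch_left_slot","latch_right_slot","case"):
        for r in models.masks_of(p,t)[:3]: print(t,r["score"],r["at"],r["region"].sum())
E
```

```text
pics
{'clock': 0.0, 'q': array([ 1.40709476e+00,  3.59403733e-01,  1.10197435e-02, -3.55871984e-04,
       -1.22411747e+00, -2.88082396e-01]), 'dq': array([ 3.51383748e-04,  4.40337424e-04, -8.02723861e-04, -9.59317166e-05,
        1.08668336e-04,  1.04673703e-03]), 'joint_efforts': array([-1.45642629e-03, -5.83325779e+01,  2.93409812e+01,  6.93644777e+00,
       -5.98968443e-03, -1.34380801e-05]), 'ee_pos': array([0.29450319, 0.60679894, 0.23033475]), 'tool_rot': array([-5.30716181e-01,  8.47549161e-01, -5.28441056e-04, -6.89643866e-04]), 'ft_force': array([0.54021763, 0.05593785, 0.24024235]), 'moment': array([-0.02434141,  0.01242594,  0.01686397]), 'opening': 0.9971781840681424}
top [[459.98951063   0.         279.52806495]
 [  0.         459.98951063 208.78838306]
 [  0.           0.           1.        ]] [0.4034877  0.01544896 1.03701722] [-0.70069114  0.70645979 -0.06836167  0.07261664]
latch_left_slot 0.84 [246.0, 236.3] 2207
latch_left_slot 0.38 [165.6, 221.5] 3712
latch_right_slot 0.94 [354.3, 225.6] 2158
case 0.73 [299.7, 206.4] 28215
scene [[460.46126897   0.         275.65970213]
 [  0.         460.46126897 209.08661114]
 [  0.           0.           1.        ]] [0.67733643 0.33974211 1.07786398] [ 0.16589463  0.97318078 -0.15686467 -0.02813572]
latch_left_slot 0.63 [297.9, 214.7] 1801
latch_right_slot 0.72 [260.9, 130.6] 1580
case 0.63 [259.6, 195.6] 23914
```

View pics/top0.png

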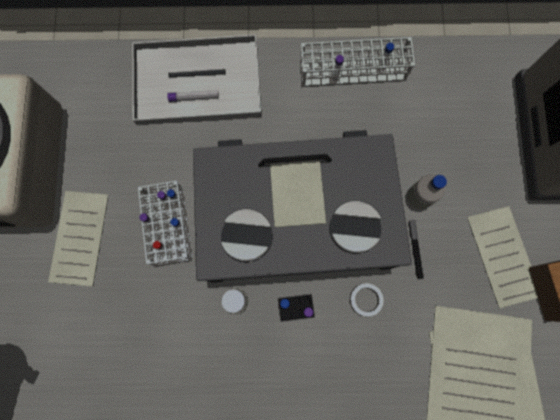

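View pics/scene0.png

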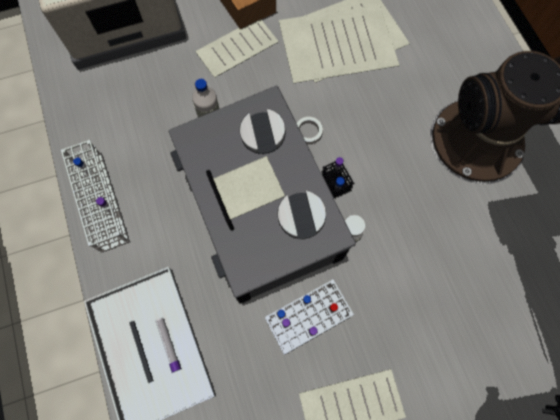

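```bash
cat > h.py <<'E'
from bench import readout, capture, ticket, models
import cv2,numpy as np
from scipy.spatial.transform import Rotation as R
def ray(p,uv,z):
    d=np.linalg.inv(p["mtx"])@np.array([uv[0],uv[1],1.0]); d=R.from_quat(p["orientation"]).apply(d)
    o=np.array(p["origin"]); return o+d*(z-o[2])/d[2]
def look(views=("top","scene"),zt=0.178,save=None):
    for n in views:
        p=capture(n)
        if save: cv2.imwrite(f"pics/{save}_{n}.png",p["frame"])
        for t in ("latch_left_slot","latch_right_slot"):
            rs=models.masks_of(p,t)
            if not rs: print(n,t,"none"); continue
            r=rs[0]; m=r["region"].astype(np.uint8)
            c=max(cv2.findContours(m,cv2.RETR_EXTERNAL,cv2.CHAIN_APPROX_NONE)[0],key=cv2.contourArea)
            hull=cv2.convexHull(np.vstack([k for k in cv2.findContours(m,cv2.RETR_EXTERNAL,cv2.CHAIN_APPROX_NONE)[0] if len(k)>15]))
            hm=cv2.fillConvexPoly(np.zeros_like(m),hull,1)
            # metal pixels near top
            g=cv2.cvtColor(p["frame"],cv2.COLOR_BGR2GRAY)
            hp=np.array(hull)[:,0,:]
            W=np.array([ray(p,u,zt)[:2] for u in hp])
            (cx,cy),rad=cv2.minEnclosingCircle(W.astype(np.float32))
            # bright cheeks: two components
            br=((g>130)&(cv2.dilate(hm,np.ones((5,5)))>0)).astype(np.uint8)
            k,lab,st,ce=cv2.connectedComponentsWithStats(br)
            idx=[i for i in np.argsort(-st[1:,4])+1][:2]
            cs=[ray(p,ce[i],zt)[:2] for i in idx]
            print(n,t,round(r["score"],2),"mask circ",np.round([cx,cy,rad],4))
            if len(cs)==2:
                d=cs[0]-cs[1]; mid=(cs[0]+cs[1])/2
                print("   cheeks areas",st[idx,4],"mid",mid.round(4),"sep",np.linalg.norm(d).round(4),"slot dir deg",np.round((np.degrees(np.arctan2(d[1],d[0]))+90)%180,1))
                for i in idx:
                    P=np.argwhere(lab==i)[:,::-1]; Wp=np.array([ray(p,u,zt)[:2] for u in cv2.convexHull(P.astype(np.int32))[:,0]])
E
python3 - <<'E'
from h import *
look()
p=capture("top"); 
f=cv2.resize(p["frame"][180:300,180:420],None,fx=3.3,fy=3.3,interpolation=cv2.INTER_CUBIC); cv2.imwrite("pics/topz.png",f)
# lid corners (top image) guess at z
for uv,z in (((193,149),.145),((392,136),.145),((409,264),.157),((197,279),.157)): print(ray(p,uv,z).round(4))
E
```

```text
top latch_left_slot 0.86 mask circ [0.5284 0.0831 0.0507]
   cheeks areas [480 443] mid [0.5297 0.0846] sep 0.0629 slot dir deg 82.9
top latch_right_slot 0.79 mask circ [ 0.5426 -0.1233  0.0515]
   cheeks areas [487 439] mid [ 0.5437 -0.1246] sep 0.0626 slot dir deg 84.0
scene latch_left_slot 0.65 mask circ [0.5906 0.0013 0.2433]
   cheeks areas [3052 1164] mid [0.6696 0.0074] sep 0.1277 slot dir deg 90.1
scene latch_right_slot 0.61 mask circ [ 0.5442 -0.1199  0.0535]
   cheeks areas [367 361] mid [ 0.5428 -0.1259] sep 0.0643 slot dir deg 85.6
[0.7097 0.1953 0.145 ]
[ 0.7335 -0.2105  0.145 ]
[ 0.4723 -0.2254  0.157 ]
[0.4472 0.1776 0.157 ]
```

View pics/topz.png

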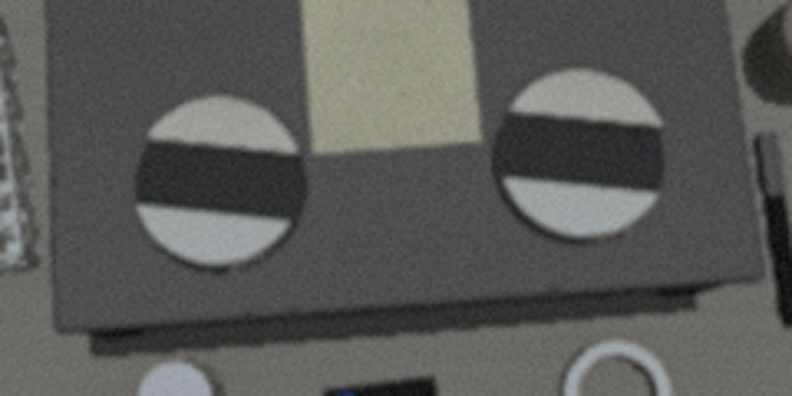

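```bash
cat >> h.py <<'E'
def plan(pos,slotdeg):
    s=readout.read_state(); r=R.from_quat(s["tool_rot"]); d=r.inv().apply(np.array(pos)-s["ee_pos"])/0.04
    x=r.apply([1,0,0]); a=np.degrees(np.arctan2(x[1],x[0])); turn=(a-slotdeg+90)%180-90
    print("t",round(s["clock"],2),"pos",s["ee_pos"].round(4),"xdeg",round(a,1),"F",s["ft_force"].round(1),"M",s["moment"].round(2),"op",round(s["opening"],2),"tilt",r.apply([0,0,1]).round(3),"q6",s["q"][5].round(2))
    print("shift",d.round(3),"spin",round(np.radians(turn),3))
E
python3 -c "
from h import *
plan((.529,.084,.225),83.5)"
```

```text
t 0.75 pos [0.2947 0.6072 0.2313] xdeg -115.9 F [0.5 1.6 0. ] M [-0.04  0.01  0.01] op 1.0 tilt [ 0.  0. -1.] q6 -0.29
shift [  9.211 -10.981   0.158] spin -0.338
```

>>> {"name": "move_arm", "arguments": {
  "moves": [0.65, 9.2, -11, 0.1, -0.34, 0.65, 9.2, -11, 0.1, -0.34, 0.65, 9.2, -11, 0.1, -0.34, 0.65, 9.2, -11, 0.1, -0.34, 0.65, 9.2, -11, 0.1, -0.34, 0.65, 9.2, -11, 0.1, -0.34, 0.65, 9.2, -11, 0.1, -0.34, 0.65, 9.2, -11, 0.1, -0.34, 0.65, 9.2, -11, 0.1, -0.34, 0.65, 9.2, -11, 0.1, -0.34]
}}

```text
clock: 1.58
ee_pos: [0.4659, 0.2254, 0.2289]
tool_rot: [-0.667, 0.745, 0.0, 0.001]
ft_force: [0.6, 0.8, 0.3]
opening: 0.647
```

```bash
python3 -c "
from h import *
plan((.529,.084,.225),83.5)"
```

```text
t 1.58 pos [0.4659 0.2254 0.2289] xdeg -96.4 F [0.6 0.8 0.3] M [ 0.06 -0.16 -0.04] op 0.65 tilt [ 0.001  0.001 -1.   ] q6 0.63
shift [ 3.337 -1.959  0.096] spin 0.002
```

>>> {"name": "move_arm", "arguments": {
  "moves": [0.65, 3.34, -1.96, 0.1, 0, 0.65, 3.34, -1.96, 0.1, 0, 0.65, 3.34, -1.96, 0.1, 0, 0.65, 3.34, -1.96, 0.1, 0, 0.65, 3.34, -1.96, 0.1, 0, 0.65, 3.34, -1.96, 0.1, 0, 0.65, 3.34, -1.96, 0.1, 0]
}}

```text
clock: 2.17
ee_pos: [0.5285, 0.0856, 0.2245]
tool_rot: [-0.666, 0.746, 0.0, 0.0]
ft_force: [-0.6, 0.2, 0.3]
opening: 0.651
```

```bash
python3 -c "
from h import *
plan((.529,.084,.225),83.5)
for n in('top','scene'):
  p=capture(n); cv2.imwrite('pics/a_'+n+'.png',p['frame'])"
```

```text
t 2.17 pos [0.5285 0.0856 0.2245] xdeg -96.5 F [-0.6  0.2  0.3] M [0.02 0.05 0.03] op 0.65 tilt [ 0.  0. -1.] q6 0.93
shift [ 0.039 -0.016 -0.014] spin 0.001
```

View pics/a_scene.png

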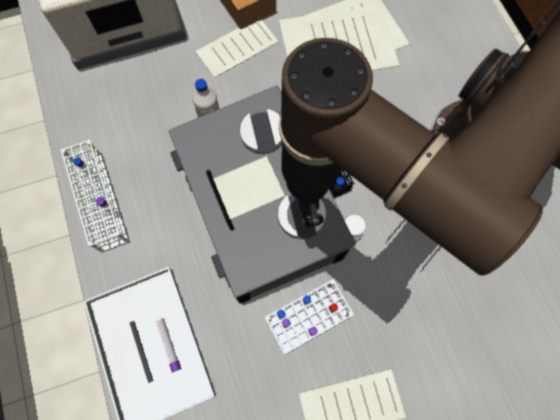

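View pics/a_top.png

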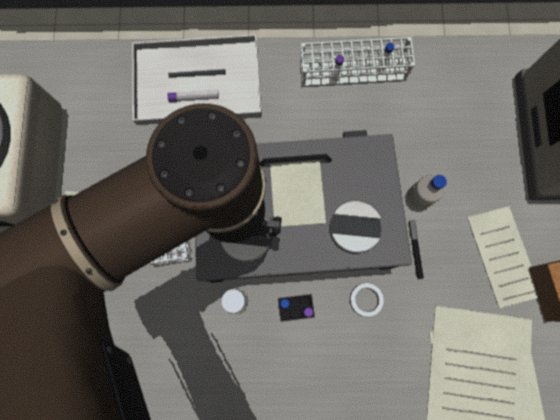

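>>> {"name": "move_arm", "arguments": {
  "moves": [0.65, 0.04, 0, 0.5, 0, 0.65, 0.04, 0, 0.9, 0, 0.65, 0.04, 0, 1.15, 0, 0.65, 0.04, 0, 1.3, 0, 0.65, 0.04, 0, 1.4, 0, 0.65, 0.04, 0, 1.5, 0, 0.65, 0.04, 0, 1.55, 0]
}}

```text
clock: 2.85
ee_pos: [0.5285, 0.0845, 0.1624]
tool_rot: [-0.667, 0.745, -0.0, 0.0]
ft_force: [0.3, -0.5, 0.4]
opening: 0.65
```

```bash
python3 -c "
from h import *
plan((.529,.084,.147),83.5)
p=capture('scene'); cv2.imwrite('pics/b.png',cv2.resize(p['frame'][140:290,200:400],None,fx=4,fy=4))"
```

```text
t 2.85 pos [0.5285 0.0845 0.1624] xdeg -96.4 F [ 0.3 -0.5  0.4] M [-0.03 -0.01 -0.01] op 0.65 tilt [ 0.  0. -1.] q6 0.93
shift [ 0.011 -0.013  0.386] spin 0.002
```

View pics/b.png

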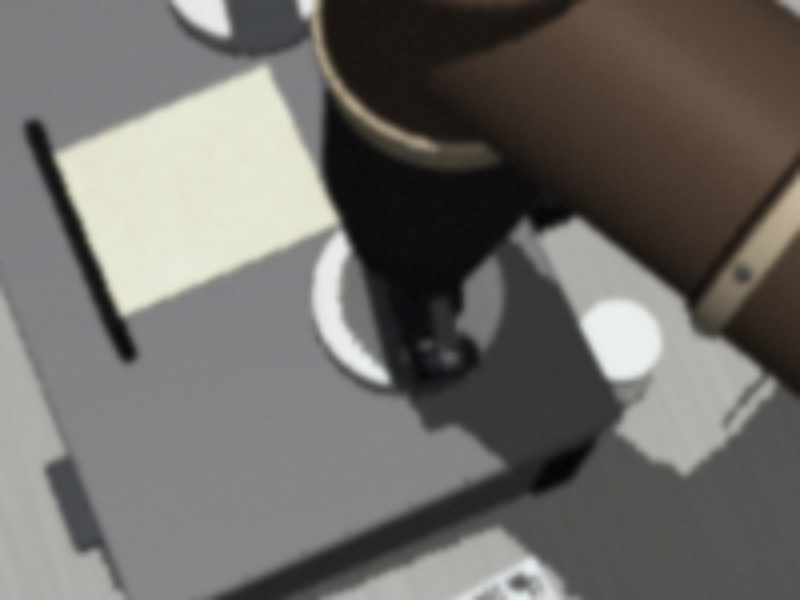

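>>> {"name": "move_arm", "arguments": {
  "moves": [0.65, 0, 0, 0.05, 0, 0.65, 0, 0, 0.1, 0, 0.65, 0, 0, 0.15, 0, 0.65, 0, 0, 0.2, 0, 0.65, 0, 0, 0.25, 0, 0.65, 0, 0, 0.3, 0, 0.65, 0, 0, 0.3, 0]
}}

```text
clock: 3.48
ee_pos: [0.5282, 0.084, 0.1502]
tool_rot: [-0.666, 0.746, 0.0, -0.0]
ft_force: [-2.5, 0.2, 5.1]
opening: 0.65
```

```bash
python3 -c "
from h import *
plan((.529,.084,.147),83.5)"
```

```text
t 3.48 pos [0.5282 0.084  0.1502] xdeg -96.4 F [-2.5  0.2  5.1] M [-0.1   0.91 -0.06] op 0.65 tilt [-0. -0. -1.] q6 0.93
shift [-0.002 -0.02   0.079] spin 0.002
```

>>> {"name": "move_arm", "arguments": {
  "moves": [0.65, 0, 0, 0.05, 0, 0.65, 0, 0, 0.1, 0, 0.65, 0, 0, 0.15, 0, 0.65, 0, 0, 0.15, 0]
}}

```text
clock: 3.82
ee_pos: [0.5282, 0.084, 0.1442]
tool_rot: [-0.667, 0.745, 0.0, -0.0]
ft_force: [-2.5, -0.4, 5.3]
opening: 0.651
```

```bash
python3 -c "
from h import *
plan((.529,.084,.147),83.5)"
```

```text
t 3.82 pos [0.5282 0.084  0.1442] xdeg -96.4 F [-2.5 -0.4  5.3] M [-0.23  1.09  0.02] op 0.65 tilt [-0. -0. -1.] q6 0.93
shift [-0.003 -0.02  -0.071] spin 0.002
```

>>> {"name": "move_arm", "arguments": {
  "moves": [0.65, 0, 0, 0.05, 0, 0.65, 0, 0, 0.1, 0, 0.65, 0, 0, 0.1, 0]
}}

```text
clock: 4.07
ee_pos: [0.5283, 0.084, 0.1425]
tool_rot: [-0.667, 0.745, -0.0, 0.0]
ft_force: [-10.3, 0.5, 21.9]
opening: 0.65
```

```bash
python3 -c "
from h import *
plan((.529,.084,.147),83.5)"
```

```text
t 4.07 pos [0.5283 0.084  0.1425] xdeg -96.4 F [-10.3   0.5  21.9] M [-0.06  3.92 -0.04] op 0.65 tilt [ 0.001 -0.    -1.   ] q6 0.93
shift [-0.002 -0.017 -0.113] spin 0.002
```

>>> {"name": "move_arm", "arguments": {
  "moves": [0.65, 0, 0, 0, 0.1, 0.65, 0, 0, 0, 0.2, 0.65, 0, 0, 0, 0.3, 0.65, 0, 0, 0, 0.4, 0.65, 0, 0, 0, 0.5, 0.65, 0, 0, 0, 0.6, 0.65, 0, 0, 0, 0.7, 0.65, 0, 0, 0, 0.8, 0.65, 0, 0, 0, 0.9, 0.65, 0, 0, 0, 1.0]
}}

```text
clock: 4.9
ee_pos: [0.5266, 0.0829, 0.1423]
tool_rot: [-0.225, 0.974, -0.001, -0.001]
ft_force: [-18.0, -3.1, 27.1]
opening: 0.653
```

```bash
python3 -c "
from h import *
plan((.529,.084,.1425),3.7)"
```

```text
t 4.9 pos [0.5266 0.0829 0.1423] xdeg -154.0 F [-18.   -3.1  27.1] M [-0.71  6.33  0.17] op 0.65 tilt [-0.002 -0.002 -1.   ] q6 -0.07
shift [-0.066 -0.002 -0.005] spin 0.39
```

>>> {"name": "move_arm", "arguments": {
  "moves": [0.65, 0, 0, 0, 0.1, 0.65, 0, 0, 0, 0.2, 0.65, 0, 0, 0, 0.3, 0.65, 0, 0, 0, 0.4, 0.65, 0, 0, 0, 0.5, 0.65, 0, 0, 0, 0.5]
}}

```text
clock: 5.4
ee_pos: [0.5282, 0.0839, 0.1424]
tool_rot: [0.023, 1.0, -0.0, 0.0]
ft_force: [-10.3, -0.2, 22.2]
opening: 0.65
```

```bash
python3 -c "
from h import *
plan((.529,.084,.1425),3.7)
p=capture('scene'); cv2.imwrite('pics/c.png',cv2.resize(p['frame'][140:290,200:400],None,fx=4,fy=4))"
```

```text
t 5.4 pos [0.5282 0.0839 0.1424] xdeg 177.3 F [-10.3  -0.2  22.2] M [-0.18  4.   -0.1 ] op 0.65 tilt [ 0.001 -0.    -1.   ] q6 -0.57
shift [-0.02   0.003 -0.001] spin -0.111
```

View pics/c.png

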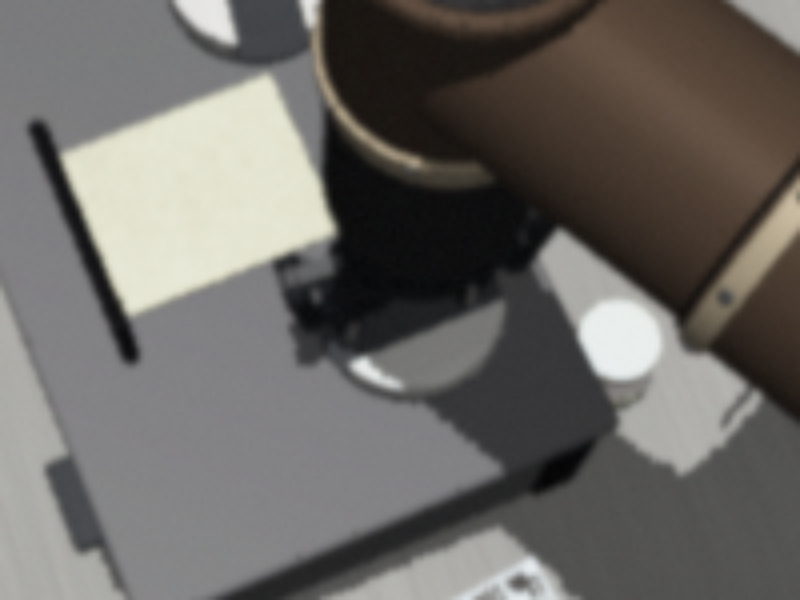

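>>> {"name": "move_arm", "arguments": {
  "moves": [0.65, 0, 0, 0, 0.05, 0.65, 0, 0, 0, 0.1, 0.65, 0, 0, 0, 0.1]
}}

```text
clock: 5.7
ee_pos: [0.5295, 0.0841, 0.1426]
tool_rot: [0.071, 0.997, 0.0, 0.001]
ft_force: [-5.2, -1.4, 17.8]
opening: 0.655
```

```bash
python3 -c "
from h import *
plan((.529,.084,.1425),3.7)"
```

```text
t 5.7 pos [0.5295 0.0841 0.1426] xdeg 171.8 F [-5.2 -1.4 17.8] M [-0.56  2.09 -0.07] op 0.66 tilt [ 0.003 -0.    -1.   ] q6 -0.67
shift [ 0.011 -0.004  0.002] spin -0.207
```

>>> {"name": "move_arm", "arguments": {
  "moves": [0.65, 0, 0, 0, 0.05, 0.65, 0, 0, 0, 0.1, 0.65, 0, 0, 0, 0.1]
}}

```text
clock: 5.95
ee_pos: [0.5306, 0.0853, 0.1427]
tool_rot: [0.12, 0.993, 0.001, 0.002]
ft_force: [-3.2, 3.2, 13.7]
opening: 0.647
```

```bash
python3 -c "
from h import *
plan((.529,.084,.1425),3.7)"
```

```text
t 5.95 pos [0.5306 0.0853 0.1427] xdeg 166.2 F [-3.2  3.2 13.7] M [1.3  1.22 1.13] op 0.65 tilt [ 0.005  0.002 -1.   ] q6 -0.77
shift [ 0.03  -0.042  0.004] spin -0.305
```

>>> {"name": "move_arm", "arguments": {
  "moves": [0.65, 0, 0, 0, -0.1, 0.65, 0, 0, 0, -0.15, 0.65, 0, 0, -0.3, -0.15, 0.65, 0, 0, -0.8, -0.15, 0.65, 0, 0, -1.4, -0.15, 0.65, 0, 0, -2.1, -0.15, 0.65, 0, 0, -2.1, -0.15]
}}

```text
clock: 6.53
ee_pos: [0.5313, 0.085, 0.2297]
tool_rot: [0.045, 0.999, 0.001, 0.004]
ft_force: [0.6, 0.2, 0.1]
opening: 0.65
```

```bash
python3 -c "
from h import *
plan((.5435,-.1245,.225),84.5)"
```

```text
t 6.53 pos [0.5313 0.085  0.2297] xdeg 174.8 F [0.6 0.2 0.1] M [ 0.04 -0.2   0.  ] op 0.65 tilt [ 0.008  0.002 -1.   ] q6 -0.62
shift [-0.774 -5.19   0.107] spin -1.565
```

>>> {"name": "move_arm", "arguments": {
  "moves": [0.65, -0.77, -5.2, 0.1, -0.12, 0.65, -0.77, -5.2, 0.1, -0.24, 0.65, -0.77, -5.2, 0.1, -0.36, 0.65, -0.77, -5.2, 0.1, -0.48, 0.65, -0.77, -5.2, 0.1, -0.6, 0.65, -0.77, -5.2, 0.1, -0.72, 0.65, -0.77, -5.2, 0.1, -0.84, 0.65, -0.77, -5.2, 0.1, -0.96, 0.65, -0.77, -5.2, 0.1, -1.08, 0.65, -0.77, -5.2, 0.1, -1.2]
}}

```text
clock: 7.37
ee_pos: [0.5403, -0.1262, 0.2199]
tool_rot: [-0.522, 0.853, 0.0, 0.0]
ft_force: [-0.5, 0.7, -0.2]
opening: 0.649
```

```bash
python3 -c "
from h import *
plan((.5435,-.1245,.225),84.5)
look(zt=.165,save='d')"
```

```text
t 7.37 pos [ 0.5403 -0.1262  0.2199] xdeg -117.1 F [-0.5  0.7 -0.2] M [-0.04 -0.01  0.01] op 0.65 tilt [ 0.  0. -1.] q6 0.98
shift [-0.073 -0.052 -0.128] spin -0.376
top latch_left_slot none
top latch_right_slot 0.8 mask circ [ 0.5335 -0.1218  0.0486]
scene latch_left_slot 0.94 mask circ [0.5298 0.0848 0.0525]
   cheeks areas [167 137] mid [0.5515 0.0875] sep 0.0612 slot dir deg 9.3
scene latch_right_slot 0.68 mask circ [ 0.5411 -0.1211  0.0532]
```

View pics/d_scene.png

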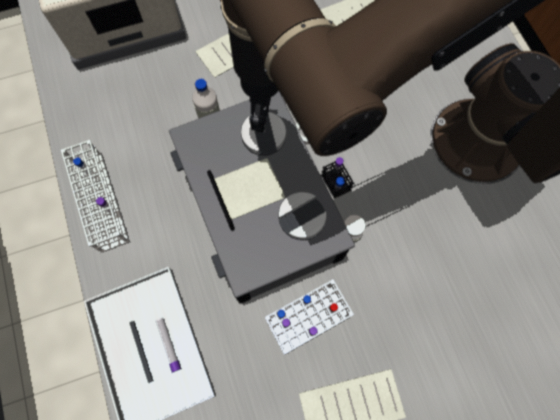

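View pics/d_top.png

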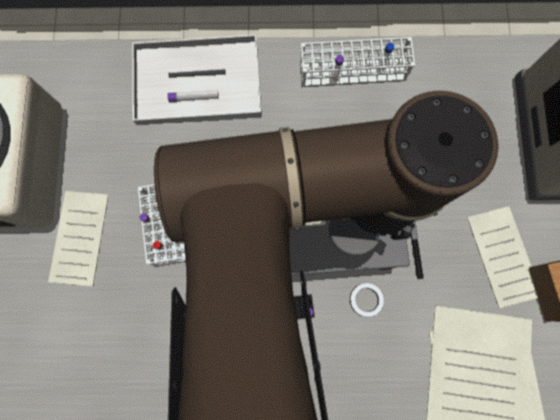

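>>> {"name": "move_arm", "arguments": {
  "moves": [0.65, -0.07, -0.05, 0, -0.12, 0.65, -0.07, -0.05, 0, -0.24, 0.65, -0.07, -0.05, 0, -0.37, 0.65, -0.07, -0.05, 0.4, -0.37, 0.65, -0.07, -0.05, 0.8, -0.37, 0.65, -0.07, -0.05, 1.1, -0.37, 0.65, -0.07, -0.05, 1.4, -0.37, 0.65, -0.07, -0.05, 1.6, -0.37, 0.65, -0.07, -0.05, 1.7, -0.37, 0.65, -0.07, -0.05, 1.7, -0.37]
}}

```text
clock: 8.5
ee_pos: [0.5428, -0.1242, 0.1516]
tool_rot: [-0.668, 0.744, 0.0, -0.001]
ft_force: [0.4, -0.1, -0.4]
opening: 0.649
```

```bash
python3 -c "
from h import *
plan((.5435,-.1245,.1425),84.5)
p=capture('scene'); cv2.imwrite('pics/e.png',cv2.resize(p['frame'][80:230,180:380],None,fx=4,fy=4))"
```

```text
t 8.5 pos [ 0.5428 -0.1242  0.1516] xdeg -96.2 F [ 0.4 -0.1 -0.4] M [-0.01  0.04 -0.01] op 0.65 tilt [-0.001 -0.    -1.   ] q6 1.34
shift [ 0.005 -0.018  0.228] spin -0.013
```

View pics/e.png

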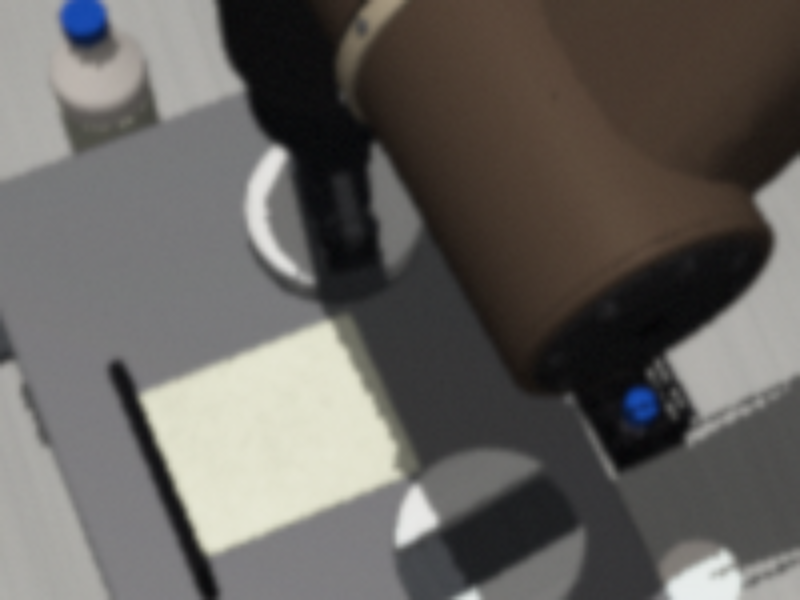

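>>> {"name": "move_arm", "arguments": {
  "moves": [0.65, 0, 0, 0.06, 0, 0.65, 0, 0, 0.12, 0, 0.65, 0, 0, 0.18, 0, 0.65, 0, 0, 0.23, 0, 0.65, 0, 0, 0.23, 0]
}}

```text
clock: 8.97
ee_pos: [0.5433, -0.1243, 0.1434]
tool_rot: [-0.668, 0.744, -0.0, 0.0]
ft_force: [-1.0, 1.1, 5.1]
opening: 0.647
```

```bash
python3 -c "
from h import *
plan((.5435,-.1245,.1425),84.5)"
```

```text
t 8.97 pos [ 0.5433 -0.1243  0.1434] xdeg -96.2 F [-1.   1.1  5.1] M [ 0.47  0.56 -0.05] op 0.65 tilt [ 0. -0. -1.] q6 1.34
shift [ 0.006 -0.005  0.023] spin -0.012
```

>>> {"name": "move_arm", "arguments": {
  "moves": [0.65, 0, 0, 0.04, 0, 0.65, 0, 0, 0.08, 0, 0.65, 0, 0, 0.08, 0]
}}

```text
clock: 9.22
ee_pos: [0.5434, -0.1243, 0.1425]
tool_rot: [-0.668, 0.744, -0.001, 0.0]
ft_force: [-7.9, 4.3, 20.2]
opening: 0.65
```

```bash
python3 -c "
from h import *
plan((.5435,-.1245,.1425),84.5)"
```

```text
t 9.22 pos [ 0.5434 -0.1243  0.1425] xdeg -96.1 F [-7.9  4.3 20.2] M [ 1.41  3.09 -0.09] op 0.65 tilt [ 0.001 -0.001 -1.   ] q6 1.34
shift [ 0.005 -0.004  0.001] spin -0.011
```

Flush with 20 N; turning now.

>>> {"name": "move_arm", "arguments": {
  "moves": [0.65, 0, 0, 0, 0.1, 0.65, 0, 0, 0, 0.2, 0.65, 0, 0, 0, 0.3, 0.65, 0, 0, 0, 0.4, 0.65, 0, 0, 0, 0.5, 0.65, 0, 0, 0, 0.6, 0.65, 0, 0, 0, 0.7, 0.65, 0, 0, 0, 0.8, 0.65, 0, 0, 0, 0.9, 0.65, 0, 0, 0, 1.0]
}}

```text
clock: 10.05
ee_pos: [0.5422, -0.1266, 0.1425]
tool_rot: [-0.227, 0.974, -0.002, -0.001]
ft_force: [-10.4, -9.5, 20.7]
opening: 0.652
```

```bash
python3 -c "
from h import *
plan((.5435,-.1245,.1425),3.7)"
```

```text
t 10.05 pos [ 0.5422 -0.1266  0.1425] xdeg -153.7 F [-10.4  -9.5  20.7] M [-3.21  3.76  0.19] op 0.65 tilt [-0.001 -0.004 -1.   ] q6 0.33
shift [-0.053  0.032 -0.   ] spin 0.394
```

>>> {"name": "move_arm", "arguments": {
  "moves": [0.65, 0, 0, 0, 0.1, 0.65, 0, 0, 0, 0.2, 0.65, 0, 0, 0, 0.3, 0.65, 0, 0, 0, 0.4, 0.65, 0, 0, 0, 0.5, 0.65, 0, 0, 0, 0.6, 0.65, 0, 0, 0, 0.6]
}}

```text
clock: 10.63
ee_pos: [0.5442, -0.1254, 0.1426]
tool_rot: [0.071, 0.997, -0.001, 0.002]
ft_force: [-3.9, -2.4, 16.6]
opening: 0.647
```

```bash
python3 -c "
from h import *
plan((.5435,-.1245,.1425),3.7)"
```

```text
t 10.63 pos [ 0.5442 -0.1254  0.1426] xdeg 171.9 F [-3.9 -2.4 16.6] M [-0.92  1.6  -0.07] op 0.65 tilt [ 0.003 -0.002 -1.   ] q6 -0.27
shift [0.02  0.019 0.003] spin -0.207
```

>>> {"name": "move_arm", "arguments": {
  "moves": [0.65, 0, 0, 0, 0.05, 0.65, 0, 0, 0, 0.1, 0.65, 0, 0, 0, 0.1]
}}

```text
clock: 10.88
ee_pos: [0.5452, -0.1242, 0.1426]
tool_rot: [0.118, 0.993, -0.0, 0.002]
ft_force: [-1.7, 3.5, 14.7]
opening: 0.647
```

```bash
python3 -c "
from h import *
plan((.5435,-.1245,.1425),3.7)"
```

```text
t 10.88 pos [ 0.5452 -0.1242  0.1426] xdeg 166.4 F [-1.7  3.5 14.7] M [1.29 0.96 0.99] op 0.65 tilt [ 0.005 -0.001 -1.   ] q6 -0.37
shift [ 0.04  -0.018  0.004] spin -0.302
```

>>> {"name": "move_arm", "arguments": {
  "moves": [0.65, 0, 0, 0, 0.04, 0.65, 0, 0, 0, 0.04]
}}

```text
clock: 11.05
ee_pos: [0.5452, -0.1242, 0.1426]
tool_rot: [0.136, 0.991, -0.001, 0.002]
ft_force: [-2.0, 3.6, 15.2]
opening: 0.653
```

```bash
python3 -c "
from h import *
plan((.5435,-.1245,.1425),3.7)"
```

```text
t 11.05 pos [ 0.5452 -0.1242  0.1426] xdeg 164.4 F [-2.   3.6 15.2] M [1.15 1.1  3.28] op 0.65 tilt [ 0.004 -0.002 -1.   ] q6 -0.4
shift [ 0.038 -0.017  0.003] spin -0.337
```

>>> {"name": "move_arm", "arguments": {
  "moves": [0.65, 0, 0, 0, -0.1, 0.65, 0, 0, 0, -0.18, 0.65, 0, 0, -0.3, -0.18, 0.65, 0, 0, -0.8, -0.18, 0.65, 0, 0, -1.4, -0.18, 0.65, 0, 0, -2.1, -0.18, 0.65, 0, 0, -2.3, -0.18]
}}

```text
clock: 11.63
ee_pos: [0.545, -0.1246, 0.2364]
tool_rot: [0.048, 0.999, -0.0, 0.003]
ft_force: [0.5, -0.7, 0.2]
opening: 0.651
```

```bash
python3 -c "
from h import *
plan((.3,.6,.24),64)"
```

```text
t 11.63 pos [ 0.545  -0.1246  0.2364] xdeg 174.5 F [ 0.5 -0.7  0.2] M [ 0.01 -0.15  0.05] op 0.65 tilt [ 0.006 -0.001 -1.   ] q6 -0.22
shift [ 7.837 17.441 -0.138] spin -1.213
```

>>> {"name": "move_arm", "arguments": {
  "moves": [0.65, 7.8, 17.4, -0.1, 0, 0.65, 7.8, 17.4, -0.1, 0, 0.65, 7.8, 17.4, -0.1, 0, 0.65, 7.8, 17.4, -0.1, 0, 0.65, 7.8, 17.4, -0.1, 0, 0.65, 7.8, 17.4, -0.1, 0, 0.65, 7.8, 17.4, -0.1, 0, 0.65, 7.8, 17.4, -0.1, 0, 0.65, 7.8, 17.4, -0.1, 0, 0.65, 7.8, 17.4, -0.1, 0]
}}

```text
clock: 12.47
ee_pos: [0.4091, 0.2725, 0.2345]
tool_rot: [0.048, 0.999, 0.0, 0.0]
ft_force: [1.6, 0.0, 1.3]
opening: 0.652
```

```bash
python3 -c "
from h import *
plan((.3,.6,.24),64)"
```

```text
t 12.47 pos [0.4091 0.2725 0.2345] xdeg 174.5 F [1.6 0.  1.3] M [ 0.02 -0.17 -0.03] op 0.65 tilt [ 0.     0.001 -1.   ] q6 -1.08
shift [ 3.505  7.887 -0.133] spin -1.214
```

>>> {"name": "move_arm", "arguments": {
  "moves": [0.65, 3.5, 7.9, -0.1, 0, 0.65, 3.5, 7.9, -0.1, 0, 0.65, 3.5, 7.9, -0.1, 0, 0.65, 3.5, 7.9, -0.1, 0, 0.65, 3.5, 7.9, -0.1, 0, 0.65, 3.5, 7.9, -0.1, 0, 0.65, 3.5, 7.9, -0.1, 0, 0.65, 3.5, 7.9, -0.1, 0, 0.65, 3.5, 7.9, -0.1, 0, 0.65, 3.5, 7.9, -0.1, 0]
}}

```text
clock: 13.3
ee_pos: [0.2999, 0.6016, 0.2363]
tool_rot: [0.047, 0.999, -0.001, -0.0]
ft_force: [-0.2, -0.3, -0.7]
opening: 0.65
```

```bash
python3 -c "
from h import *
plan((.3,.6,.24),64)
look(zt=.166,save='f')
p=capture('top');cv2.imwrite('pics/fz.png',cv2.resize(p['frame'][180:300,180:420],None,fx=3.3,fy=3.3,interpolation=cv2.INTER_CUBIC))
for uv,z in (((193,149),.143),((392,136),.143)): print(ray(p,uv,z).round(4))"
```

```text
t 13.3 pos [0.2999 0.6016 0.2363] xdeg 174.6 F [-0.2 -0.3 -0.7] M [-0.05  0.    0.05] op 0.65 tilt [-0.    -0.002 -1.   ] q6 -1.49
shift [-0.007 -0.04  -0.092] spin -1.211
top latch_left_slot 0.84 mask circ [0.5255 0.0838 0.0504]
   cheeks areas [470 454] mid [0.5271 0.0844] sep 0.0637 slot dir deg 11.4
top latch_right_slot 0.98 mask circ [ 0.5394 -0.1247  0.052 ]
   cheeks areas [465 457] mid [ 0.5413 -0.125 ] sep 0.0636 slot dir deg 10.9
scene latch_left_slot 0.79 mask circ [0.5292 0.0857 0.0519]
   cheeks areas [444 418] mid [0.5264 0.0833] sep 0.0636 slot dir deg 11.1
scene latch_right_slot 0.58 mask circ [ 0.5425 -0.1197  0.0552]
   cheeks areas [371 356] mid [ 0.5403 -0.1267] sep 0.0637 slot dir deg 11.3
[0.7104 0.1957 0.143 ]
[ 0.7343 -0.211   0.143 ]
```

View pics/f_top.png

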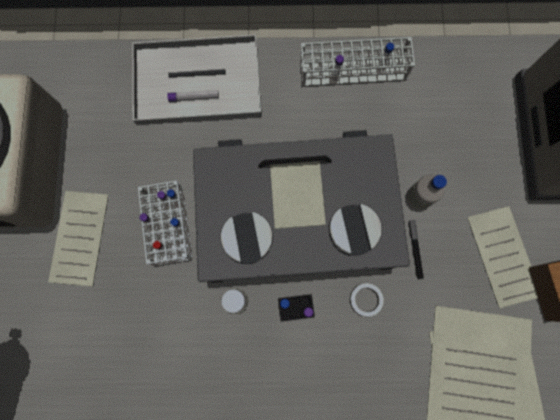

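View pics/fz.png

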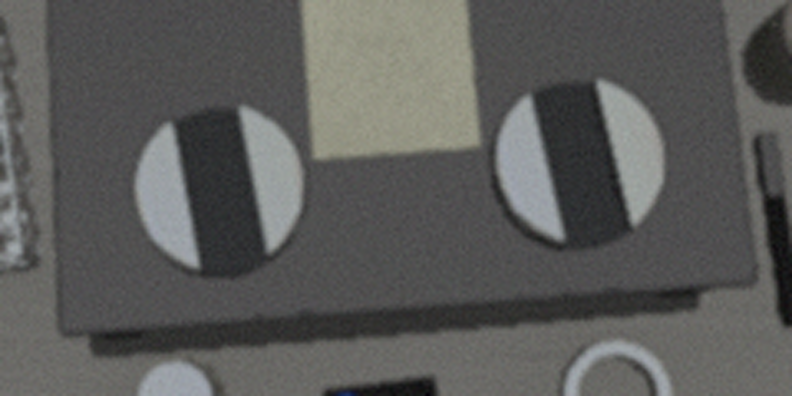

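View pics/f_scene.png

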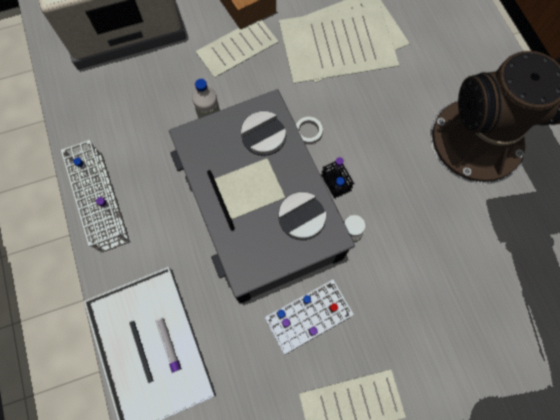

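Both slots now lie at about 11°, while square to the lid edge is 3.7°. They are roughly 0.13 rad short: my un-spin before lifting dragged them back through floor friction. I'll redo the last bit on each and lift without turning back.

```bash
python3 -c "
from h import *
plan((.527,.0845,.235),11.2)"
```

```text
t 13.65 pos [0.3021 0.5979 0.2388] xdeg 174.4 F [-0.1  0.6 -0.2] M [ 0.07 -0.01 -0.02] op 0.65 tilt [ 0.     0.001 -1.   ] q6 -1.49
shift [ -6.849 -12.225   0.085] spin -0.293
```

>>> {"name": "move_arm", "arguments": {
  "moves": [0.65, -6.85, -12.2, 0, -0.29, 0.65, -6.85, -12.2, 0, -0.29, 0.65, -6.85, -12.2, 0, -0.29, 0.65, -6.85, -12.2, 0, -0.29, 0.65, -6.85, -12.2, 0, -0.29, 0.65, -6.85, -12.2, 0, -0.29, 0.65, -6.85, -12.2, 0, -0.29, 0.65, -6.85, -12.2, 0, -0.29, 0.65, -6.85, -12.2, 0, -0.29, 0.65, -6.85, -12.2, 0, -0.29]
}}

```text
clock: 14.48
ee_pos: [0.4697, 0.2148, 0.239]
tool_rot: [-0.096, 0.995, 0.001, 0.001]
ft_force: [1.4, 0.5, 0.4]
opening: 0.647
```

```bash
python3 -c "
from h import *
plan((.527,.0845,.235),11.2)"
```

```text
t 14.48 pos [0.4697 0.2148 0.239 ] xdeg -169.0 F [1.4 0.5 0.4] M [ 0.03 -0.14 -0.  ] op 0.65 tilt [ 0.001  0.001 -1.   ] q6 -0.62
shift [-0.781 -3.471  0.099] spin -0.003
```

>>> {"name": "move_arm", "arguments": {
  "moves": [0.65, -0.78, -3.47, 0.1, 0, 0.65, -0.78, -3.47, 0.1, 0, 0.65, -0.78, -3.47, 0.1, 0, 0.65, -0.78, -3.47, 0.1, 0, 0.65, -0.78, -3.47, 0.1, 0, 0.65, -0.78, -3.47, 0.1, 0]
}}

```text
clock: 14.98
ee_pos: [0.5267, 0.0854, 0.2345]
tool_rot: [-0.095, 0.996, 0.0, 0.0]
ft_force: [-0.0, 0.4, 0.4]
opening: 0.648
```

```bash
python3 -c "
from h import *
plan((.527,.0845,.146),11.2)"
```

```text
t 14.98 pos [0.5267 0.0854 0.2345] xdeg -169.1 F [-0.   0.4  0.4] M [ 0.02 -0.06  0.  ] op 0.65 tilt [ 0.  0. -1.] q6 -0.34
shift [-1.000e-03 -2.500e-02  2.212e+00] spin -0.006
```

>>> {"name": "move_arm", "arguments": {
  "moves": [0.65, 0, 0, 0.5, 0, 0.65, 0, 0, 1.0, 0, 0.65, 0, 0, 1.4, 0, 0.65, 0, 0, 1.7, 0, 0.65, 0, 0, 1.95, 0, 0.65, 0, 0, 2.1, 0, 0.65, 0, 0, 2.2, 0, 0.65, 0, 0, 2.25, 0, 0.65, 0, 0, 2.28, 0, 0.65, 0, 0, 2.28, 0]
}}

```text
clock: 15.82
ee_pos: [0.5267, 0.0874, 0.1435]
tool_rot: [-0.096, 0.995, 0.0, 0.0]
ft_force: [-3.0, 2.1, 5.1]
opening: 0.651
```

```bash
python3 -c "
from h import *
plan((.527,.0845,.1425),3.7)"
```

```text
t 15.82 pos [0.5267 0.0874 0.1435] xdeg -168.9 F [-3.   2.1  5.1] M [ 0.43  1.48 -0.05] op 0.65 tilt [ 0.  0. -1.] q6 -0.34
shift [ 0.006 -0.073  0.026] spin 0.129
```

>>> {"name": "move_arm", "arguments": {
  "moves": [0.65, 0, -0.05, 0.03, 0, 0.65, 0, -0.05, 0.05, 0, 0.65, 0, -0.05, 0.05, 0.1, 0.65, 0, -0.05, 0.05, 0.2, 0.65, 0, -0.05, 0.05, 0.3, 0.65, 0, -0.05, 0.05, 0.38, 0.65, 0, -0.05, 0.05, 0.43, 0.65, 0, -0.05, 0.05, 0.43]
}}

```text
clock: 16.48
ee_pos: [0.5288, 0.0854, 0.1429]
tool_rot: [0.118, 0.993, 0.0, 0.002]
ft_force: [-0.6, -0.3, 7.4]
opening: 0.655
```

```bash
python3 -c "
from h import *
plan((.527,.0845,.1425),3.7)"
```

```text
t 16.48 pos [0.5288 0.0854 0.1429] xdeg 166.4 F [-0.6 -0.3  7.4] M [0.02 0.36 1.05] op 0.66 tilt [ 0.004  0.    -1.   ] q6 -0.77
shift [ 0.039 -0.033  0.009] spin -0.302
```

Stop felt; a touch more, then lift straight with no back-turn.

>>> {"name": "move_arm", "arguments": {
  "moves": [0.65, 0, 0, 0, 0.03, 0.65, 0, 0, 0, 0.03, 0.65, 0, 0, -0.1, 0.03, 0.65, 0, 0, -0.3, 0.03, 0.65, 0, 0, -0.6, 0.03, 0.65, 0, 0, -1.1, 0.03, 0.65, 0, 0, -1.7, 0.03, 0.65, 0, 0, -2.3, 0.03, 0.65, 0, 0, -2.3, 0.03]
}}

```text
clock: 17.23
ee_pos: [0.5296, 0.0858, 0.2382]
tool_rot: [0.133, 0.991, 0.002, 0.003]
ft_force: [1.7, 0.3, 0.4]
opening: 0.654
```

```bash
python3 -c "
from h import *
plan((.541,-.1255,.235),11.2)
look(views=('scene',),zt=.166,save='g')"
```

```text
t 17.23 pos [0.5296 0.0858 0.2382] xdeg 164.7 F [1.7 0.3 0.4] M [ 0.04 -0.15 -0.05] op 0.65 tilt [ 0.007  0.002 -1.   ] q6 -0.8
shift [-1.669 -5.019  0.069] spin -0.463
scene latch_left_slot 0.64 mask circ [0.5304 0.0882 0.0504]
   cheeks areas [85 68] mid [0.5584 0.0873] sep 0.0589 slot dir deg 5.9
scene latch_right_slot 0.63 mask circ [ 0.5424 -0.1203  0.054 ]
   cheeks areas [435 402] mid [ 0.5415 -0.1272] sep 0.0633 slot dir deg 9.5
```

>>> {"name": "move_arm", "arguments": {
  "moves": [0.65, -1.67, -5.0, 0.1, -0.1, 0.65, -1.67, -5.0, 0.1, -0.2, 0.65, -1.67, -5.0, 0.1, -0.3, 0.65, -1.67, -5.0, 0.1, -0.4, 0.65, -1.67, -5.0, 0.1, -0.46, 0.65, -1.67, -5.0, 0.1, -0.46, 0.65, -1.67, -5.0, 0.1, -0.46, 0.65, -1.67, -5.0, 0.1, -0.46]
}}

```text
clock: 18.05
ee_pos: [0.5382, -0.1257, 0.228]
tool_rot: [-0.095, 0.995, 0.0, -0.001]
ft_force: [0.2, 0.1, 0.3]
opening: 0.652
```

```bash
python3 -c "
from h import *
plan((.541,-.1255,.146),11.2)
look(views=('scene',),zt=.166,save='g2')"
```

```text
t 18.05 pos [ 0.5382 -0.1257  0.228 ] xdeg -169.1 F [0.2 0.1 0.3] M [-0.02 -0.    0.  ] op 0.65 tilt [-0.002  0.    -1.   ] q6 0.07
shift [-0.073 -0.01   2.049] spin -0.005
scene latch_left_slot 0.81 mask circ [0.5286 0.0864 0.0527]
   cheeks areas [181 150] mid [0.5507 0.0853] sep 0.0617 slot dir deg 6.3
scene latch_right_slot 0.91 mask circ [ 0.5412 -0.1199  0.0554]
   cheeks areas [87 61] mid [ 0.5563 -0.159 ] sep 0.0443 slot dir deg 118.7
```

View pics/g2_scene.png

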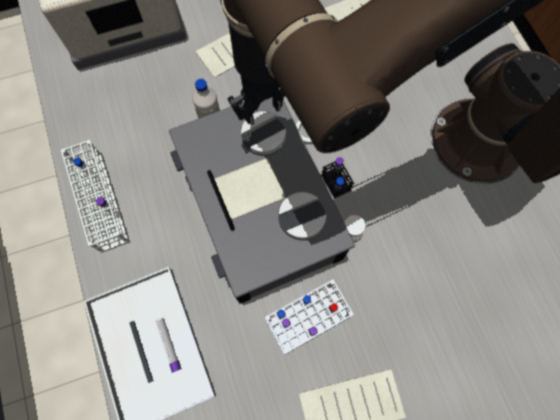

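>>> {"name": "move_arm", "arguments": {
  "moves": [0.65, -0.07, 0, 0.5, 0, 0.65, -0.07, 0, 1.0, 0, 0.65, -0.07, 0, 1.4, 0, 0.65, -0.07, 0, 1.7, 0, 0.65, -0.07, 0, 1.9, 0, 0.65, -0.07, 0, 2.0, 0, 0.65, -0.07, 0, 2.06, 0, 0.65, -0.07, 0, 2.12, 0, 0.65, -0.07, 0, 2.12, 0]
}}

```text
clock: 18.95
ee_pos: [0.5421, -0.1245, 0.1447]
tool_rot: [-0.097, 0.995, -0.0, 0.001]
ft_force: [0.5, -0.4, 1.2]
opening: 0.653
```

```bash
python3 -c "
from h import *
plan((.541,-.1255,.1425),3.7)"
```

```text
t 18.95 pos [ 0.5421 -0.1245  0.1447] xdeg -168.9 F [ 0.5 -0.4  1.2] M [ 0.02 -0.02 -0.02] op 0.65 tilt [ 0.001  0.    -1.   ] q6 0.07
shift [ 0.031 -0.019  0.055] spin 0.129
```

>>> {"name": "move_arm", "arguments": {
  "moves": [0.65, 0, 0, 0.04, 0, 0.65, 0, 0, 0.07, 0, 0.65, 0, 0, 0.07, 0.1, 0.65, 0, 0, 0.07, 0.2, 0.65, 0, 0, 0.07, 0.3, 0.65, 0, 0, 0.07, 0.38, 0.65, 0, 0, 0.07, 0.46, 0.65, 0, 0, 0.07, 0.46]
}}

```text
clock: 19.62
ee_pos: [0.5434, -0.1243, 0.143]
tool_rot: [0.133, 0.991, 0.0, 0.002]
ft_force: [1.5, 5.0, 5.3]
opening: 0.647
```

```bash
python3 -c "
from h import *
plan((.541,-.1255,.1425),3.7)"
```

```text
t 19.62 pos [ 0.5434 -0.1243  0.143 ] xdeg 164.8 F [1.5 5.  5.3] M [ 1.93 -0.08  2.83] op 0.65 tilt [ 0.004 -0.    -1.   ] q6 -0.39
shift [ 0.049 -0.044  0.011] spin -0.331
```

>>> {"name": "move_arm", "arguments": {
  "moves": [0.65, 0, 0, -0.1, 0, 0.65, 0, 0, -0.3, 0, 0.65, 0, 0, -0.6, 0, 0.65, 0, 0, -1.1, 0, 0.65, 0, 0, -1.7, 0, 0.65, 0, 0, -2.3, 0, 0.65, 0, 0, -2.3, 0]
}}

```text
clock: 20.2
ee_pos: [0.5439, -0.1254, 0.2386]
tool_rot: [0.133, 0.991, 0.0, 0.004]
ft_force: [1.0, -0.8, 2.1]
opening: 0.653
```

```bash
python3 -c "
from h import *
plan((.3,.6,.24),64)"
```

```text
t 20.2 pos [ 0.5439 -0.1254  0.2386] xdeg 164.7 F [ 1.  -0.8  2.1] M [-0.05 -0.18  0.06] op 0.65 tilt [ 0.008 -0.001 -1.   ] q6 -0.39
shift [10.659 15.888 -0.097] spin -1.384
```

>>> {"name": "move_arm", "arguments": {
  "moves": [0.65, 10.6, 15.9, -0.1, 0, 0.65, 10.6, 15.9, -0.1, 0, 0.65, 10.6, 15.9, -0.1, 0, 0.65, 10.6, 15.9, -0.1, 0, 0.65, 10.6, 15.9, -0.1, 0, 0.65, 10.6, 15.9, -0.1, 0, 0.65, 10.6, 15.9, -0.1, 0, 0.65, 10.6, 15.9, -0.1, 0, 0.65, 10.6, 15.9, -0.1, 0, 0.65, 10.6, 15.9, -0.1, 0]
}}

```text
clock: 21.03
ee_pos: [0.4089, 0.2722, 0.2361]
tool_rot: [0.133, 0.991, 0.001, 0.0]
ft_force: [1.2, 1.0, 0.1]
opening: 0.647
```

```bash
python3 -c "
from h import *
plan((.3,.6,.24),64)"
```

```text
t 21.03 pos [0.4089 0.2722 0.2361] xdeg 164.7 F [1.2 1.  0.1] M [ 0.06 -0.21  0.02] op 0.65 tilt [ 0.001  0.001 -1.   ] q6 -1.26
shift [ 4.79   7.185 -0.092] spin -1.384
```

>>> {"name": "move_arm", "arguments": {
  "moves": [0.65, 4.8, 7.2, -0.1, 0, 0.65, 4.8, 7.2, -0.1, 0, 0.65, 4.8, 7.2, -0.1, 0, 0.65, 4.8, 7.2, -0.1, 0, 0.65, 4.8, 7.2, -0.1, 0, 0.65, 4.8, 7.2, -0.1, 0, 0.65, 4.8, 7.2, -0.1, 0, 0.65, 4.8, 7.2, -0.1, 0, 0.65, 4.8, 7.2, -0.1, 0, 0.65, 4.8, 7.2, -0.1, 0]
}}

```text
clock: 21.87
ee_pos: [0.2993, 0.6019, 0.238]
tool_rot: [0.132, 0.991, -0.001, -0.0]
ft_force: [0.8, -1.1, 1.0]
opening: 0.647
```

```bash
python3 -c "
from h import *
look(zt=.166,save='k')
p=capture('top');cv2.imwrite('pics/kz.png',cv2.resize(p['frame'][180:300,180:420],None,fx=3.3,fy=3.3,interpolation=cv2.INTER_CUBIC))"
```

```text
top latch_left_slot 0.66 mask circ [0.526  0.0851 0.0515]
   cheeks areas [465 460] mid [0.5272 0.0844] sep 0.0637 slot dir deg 4.1
top latch_right_slot 0.69 mask circ [ 0.5407 -0.1228  0.0515]
   cheeks areas [465 453] mid [ 0.5416 -0.1249] sep 0.0635 slot dir deg 3.5
scene latch_left_slot 0.84 mask circ [0.5296 0.0861 0.0529]
   cheeks areas [446 422] mid [0.5266 0.0833] sep 0.0637 slot dir deg 3.6
scene latch_right_slot 0.96 mask circ [ 0.5397 -0.1206  0.0562]
   cheeks areas [369 357] mid [ 0.5404 -0.1267] sep 0.0636 slot dir deg 3.6
```

View pics/kz.png

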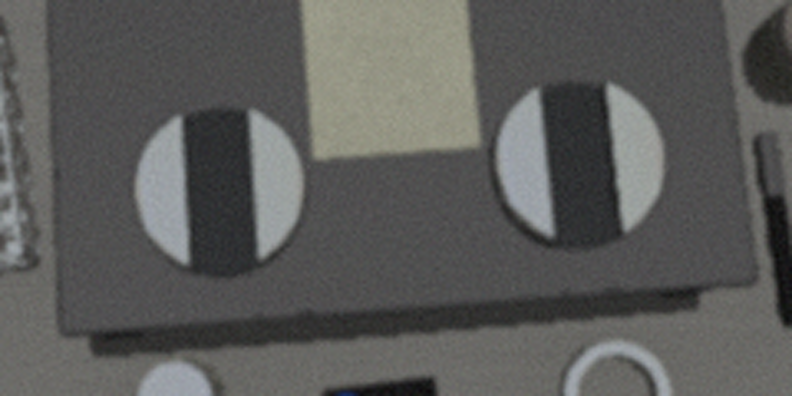

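View pics/k_scene.png

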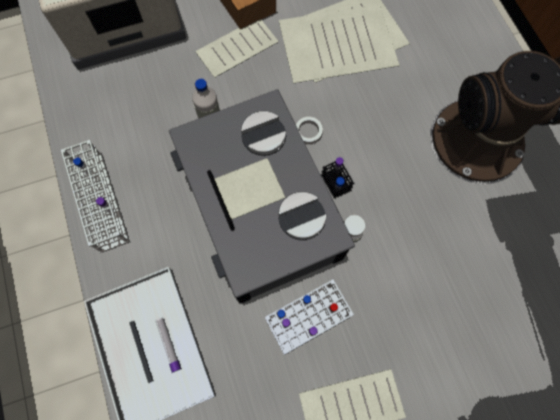

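Both slots now sit at about 3.6°, which is square to the lid's front edge. The lid is down and the bystanders haven't moved.

```bash
python3 -c "
from bench import ticket
print(ticket.finish_job())"
```

```text
the job is handed in; nothing more can be done
None
```

Both fasteners are locked and the lid stays down by itself. I pressed and turned the left one first, then the right, and handed the job in at about 22 s with the hand parked clear.

- **One correction:** after the first pass the pictures showed both slots about 7° short of the stop. Turning the fingers back a little before lifting had dragged the discs back. I pressed and turned each one to its stop again, then lifted straight up without turning back.
- **Last checks:** from both cameras the slots lie at 3.5–4.1°, and square to the lid's front edge is about 3.7°. On the second pass the turning moment rose to about 2.8 N m on the right at the stop. On the left I read about 1 N m, then turned slightly further before lifting without reading it again. No bystander visibly moved in the last pictures.
- **Forces:** the highest wrist force I read was about 33 N, well under the 120 N limit.
- **Not measured directly:** I did not measure the final lid angle. That it is down rests on the later contact heights and the last pictures.

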